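# Take the depth of a sample cell with a twist-lock depth gauge

### The job

Take the depth of the sample cell: stand the depth gauge gently in the rectangular seat on top of the cell block, push its spring-raised stem down by the grip until the measuring tip just touches the glass window at the bottom of the well, without pressing hard on the glass, then twist the grip clockwise to lock the stem there. Let go and leave the locked gauge standing in the seat with its tip still on the glass; leave the other things on the bench alone.

Things in the scene. Friction and masses are not known exactly. Their poses are not given: they have to be found in the camera images.
- depth_gauge: Loose depth gauge, about 0.5 kg plus 0.1 kg of moving parts. A steel base bar 30 (x) x 96 (y) x 14 mm high; on its middle an upright round barrel, 27 mm in diameter, up to 48 mm above the underside; out of it comes a steel stem 8.4 mm in diameter with a dark bar grip on top. Origin: centre of the underside of the base bar; z up, y along the bar. It can be lifted by the grip (the stem is then at its upper stop). It fits the seat either way round.
- grip_mid (a point): Centre of the dark bar grip on top of the stem. The bar is 12 mm thick (its x), 44 mm long (its y) and 20 mm high, with its top 10 mm above this point; unlocked it lies along the base bar. With the stem raised this point is 114 mm above the underside of the base; it comes down with the stem. Below the grip is only the stem, then the barrel.
- gauge_foot (a point): Centre of the underside of the gauge's base bar; axes as the gauge.
- stem (a joint): How far the stem is pushed down from its upper stop, m, 0 to 0.044. A return spring holds it up: pushing down takes about 2 N at the top and 4 N at the bottom, and the stem jumps back up when let go unless it is locked.
- twist_grip (a joint): Turn of the grip, rad, clockwise seen from above: 0 unlocked (bar along the base bar), 1.4 at its stop. An eccentric pin begins to bind at about 0.45 and takes up to about 0.2 N m further on (0.04 N m before that); turned to 1.0 or more it holds the stem firmly, and the grip springs back by up to 0.25 when let go. Locked before the tip touches, the stem can no longer be pushed down properly.
- probe_tip: Round-ended measuring tip, 6.4 mm in diameter, at the lower end of the stem, sprung: it gives 3 mm into the stem, from about 0.8 N at first touch to 6.8 N, then it is solid. Origin: its lowest point. With the stem raised it is 2 mm above the underside of the base; it moves down 1 mm for each mm of stem. If the stem is locked with the tip pressed down by much more than the gauge's own weight (about 6 N), the tip lifts the base off its seat when let go.
- cell_block: Aluminium cell block, fixed to the bench, on a black base plate 92 (x) x 156 (y) x 8 mm; the block is 70 x 130 mm and its top is 70 mm above the bench. In the top is a rectangular seat 33 (x) x 99 (y) mm and 6 mm deep, for the gauge's base bar, with a 3 mm bevelled lead-in. A light port with a ring nut on the side facing -x and two brass nipples on the +x side. Origin: centre of the underside, on the bench; y along the seat.
- seat (a point): Centre of the floor of the seat, 64 mm above the bench, at the mouth of the round well, 22 mm in diameter. The well is closed by a glass window, which lies 14 to 37 mm below this point: how deep differs each time and is not measured. The glass breaks under hard pressure (15 N).
- vial: Glass vial with black cap, 23 mm in diameter, 56 mm high, a bystander. Origin: centre of the underside.
- small_dish: Small covered dish, 34 mm in diameter, 11 mm high, a bystander. Origin: centre of the underside.
- filter: Optical filter in a knurled ring, 36 mm in diameter, 12 mm high, a bystander. Origin: centre of the underside.
There are look-alikes about, which are no part of the job. Leave any yellow look-alike of the depth_gauge alone.

How it is judged (in metres and radians):
On the way, in this order (a step that is already met when the one before it is completed fails the run):
1. the gauge stands flat in the seat (horizontal distance between gauge_foot and seat below 0.004 m and z of gauge_foot in the frame of seat below 0.002 m and angle between depth_gauge's own z axis and vertical below 0.04 rad), for 0.05 s.
2. the tip touches the window while the grip is still unlocked (horizontal distance between gauge_foot and seat below 0.004 m and z of gauge_foot in the frame of seat below 0.002 m and contact force between probe_tip and anything else above 0.2 N and value of joint twist_grip below 0.4 rad), for 0.1 s.
At the end, for the whole second after the job is handed in: The gauge stands in the seat (foot within 4 mm of the seat's centre, within 2 mm of its floor, upright within 0.04 rad) and at rest, the grip is turned at least 0.6 rad, and the released stem stays locked with the tip still pressing on the window (more than 0.2 N) (all of step 1 and value of joint twist_grip above 0.6 rad and contact force between probe_tip and anything else above 0.2 N and linear speed of depth_gauge below 0.01 m/s); the robot touches nothing.
It fails at once if the tip is pressed on the glass with more than 15 N (contact force between probe_tip and anything else above 15 N).
It fails at once if the gauge is dropped or rammed onto the block (more than 60 N) (contact force between depth_gauge and cell_block above 60 N).
It fails at once if a bystander is moved more than 15 mm (distance of any of vial, small_dish, filter from where it was at the start of the episode above 0.015 m).
It also fails if it takes over 48 s, if anything falls off the work surface, if the arm or the gripper's body presses on something with over 40 N, if the wrist force passes 120 N, or if a joint passes its speed limit or range.

### The arm

A 6-joint arm with a two-finger parallel gripper is mounted at the origin on a cart in front of the work surface, level with it; the furniture and walls round the work are solid. World frame = base frame: x ahead of the robot, y to its left, z up, the work surface at z = 0. Lengths are in mm, angles in degrees, forces in N, time in s.
With the tool pointing down it reaches from about 350 to 850 mm from the base axis. Payload 8.1 kg.
Tool frame: the origin (TCP) lies midway between the tips of the shut fingers; the grasp point (between the pads) lies hold_point_z behind it (hold_point_z is the distance from the TCP to the grasp point, in mm); z points along the fingers, x is the direction in which the jaws open and shut, and the axes are right-handed (so a half turn about z gives the same grasp; the last joint's range is limited). The gripper opens to 85 mm and grips with 20 to 120 N. Pads are 22 mm wide; open, the fingers measure 114 mm over their backs; the gripper's body (76 mm by 85 mm) begins 54 mm behind the grasp point. The pads swing forward as they close: fully open they stand 13 mm farther back than shut.
Start: joints at [-78.174, 7.471, 85.268, -0, 87.261, -4.893], TCP at [172.626, -574.635, 231.292] pointing down, gripper open.
Joint ranges: [-169.43, 169.43], [-51.17, 129.36], [1.28, 143.12], [-76.62, 256.62], [0, 156.53], [-152.29, 152.29]. Speed limits (degrees/s): [136.94, 136.94, 159.86, 180, 180, 180].

### API

Orientations are given as [roll, pitch, yaw] about the fixed x, y, z axes, in that order (R = Rz(yaw) Ry(pitch) Rx(roll)).
In Python, from bench import * gives the robot as it stands.
- The arm moves only by the shell command python3 -m pendant 'ROWS' [OPENING] [FORCE]. ROWS is JSON, a list that holds one entry, the list of rows, each a list of 4 numbers: the shift along the tool's x, y, z normalised to -1 to 1, where 1 is 0.02 m, then the turn about the tool's z normalised to -1 to 1, where 1 is 0.08 rad. A call has exactly 10 rows; each row shifts and turns the pose as measured when the row begins, along the tool's axes as they then stand; what a row does not reach is not made up. A row lasts 1/12 s, in which the tool goes at most 41.7 mm and 7.16 degrees, less where a joint would pass 70% of its speed; a pose out of reach is approached as far as the arm can. A call with a number of a shift or a turn outside -1 to 1 is refused whole. A call with a gripper value outside its range is refused whole. OPENING is the gripper's target within -1 to 1 (fully open at 1, half-way at 0, shut at -1), set as the call begins (- or left out, the last holds). The fingers move at their own pace and stop on an object; FORCE is the grip in N (left out, the last holds). Time passes only in rows, so rows that do not move let the fingers close, or fill a call up. It gives the time, the measured TCP pose, the force and the opening at its end, in the units of the state.
- sense(): the state, without advancing time (a new reading comes with each control period).
- snapshot(name): name is "scene" or "top"; returns the picture (420x560x3 uint8, red, green, blue); there is no depth.
- calibration(name): a dict with "mtx" (3x3 intrinsics, pixels), "D" ([k1, k2, p1, p2, k3] as OpenCV has them; the pictures are not rectified), "world_to_cam" (4x4, takes a point from world to camera coordinates). Camera axes: x right, y down, z forward; pixel columns grow to the right and rows downward; lengths in mm; the calibration is good to about 2 mm. A picture is of the moment at which its call begins. calibration takes no time and is no camera call.
- hand_in(): hands the job in, once; it reports no verdict.
The state is a dict: "time": time; "joint_pos": joint angles; "qd": joint speeds; "joint_efforts": joint torques, N m; "tool_pos": TCP position; "tcp_rot": TCP orientation; "ft_force": force on the tool from outside, world axes, zero at the start; "wrist_torque": the same for the moment, N m; "finger_gap": finger opening in mm.
Only numpy, scipy, OpenCV 4.12 (cv2) and the standard library are available. Lean on these libraries where they do the work, as an engineer would, in place of code of your own. Each camera call takes 0.05 s, during which the arm holds its last target.

## Working session

There is one attempt and no reset: what is moved stays moved. The work goes in short steps, Python scripts to look and compute and a shell command to move; the robot and the scene stay as the last step left them, time stands still between calls to the robot, and variables do not carry over. Pictures are saved under pics/ and viewed, and the job is handed in when it is done.

```bash
mkdir -p pics; ls; python3 - <<'E'
from bench import *
import cv2
print(sense())
for n in("scene","top"):
    im=snapshot(n); cv2.imwrite(f"pics/{n}0.png",im[:,:,::-1]); c=calibration(n); print(n,c)
E
```

```text
pics
{'time': 0.0, 'joint_pos': array([-7.81737013e+01,  7.51486276e+00,  8.53296887e+01,  1.45604227e-03,
        8.72618222e+01, -4.89375952e+00]), 'qd': array([ 0.0142314 ,  0.03858688, -0.05185565,  0.0163042 , -0.06955258,
        0.03242393]), 'joint_efforts': array([-1.43271977e-04, -5.69404435e+01, -5.00547159e+01, -2.67096984e-04,
        1.50760717e-02,  1.76667163e-05]), 'tool_pos': array([ 172.52709177, -574.08320934,  230.24306984]), 'tcp_rot': array([-1.79989476e+02,  1.05861842e-01, -7.32800030e+01]), 'ft_force': array([ 0.36266985, -0.01860797,  0.1182867 ]), 'wrist_torque': array([-0.01877246, -0.00446219,  0.0154428 ]), 'finger_gap': 85.38678654371846}
scene {'mtx': array([[476.27764312,   0.        , 275.74475395],
       [  0.        , 476.27764312, 208.83913349],
       [  0.        ,   0.        ,   1.        ]]), 'D': array([0.01353749, 0.        , 0.        , 0.        , 0.        ]), 'world_to_cam': array([[ 6.58077035e-01, -7.52947093e-01,  2.30028387e-03,
        -4.08273261e+02],
       [-3.05874653e-01, -2.70124057e-01, -9.12947803e-01,
         2.80143321e+02],
       [ 6.88022756e-01,  6.00086385e-01, -4.08069869e-01,
         5.33486223e+02],
       [ 0.00000000e+00,  0.00000000e+00,  0.00000000e+00,
         1.00000000e+00]])}
top {'mtx': array([[481.08942759,   0.        , 282.47466416],
       [  0.        , 481.08942759, 217.63272028],
       [  0.        ,   0.        ,   1.        ]]), 'D': array([-0.07257456,  0.        ,  0.        ,  0.        ,  0.        ]), 'world_to_cam': array([[ 1.02216135e-01, -9.94761237e-01,  1.39424030e-03,
        -4.34511434e+01],
       [-9.73880004e-01, -1.00355973e-01, -2.03682147e-01,
         6.13082010e+02],
       [ 2.02755025e-01,  1.94617790e-02, -9.79036077e-01,
         1.00823210e+03],
       [ 0.00000000e+00,  0.00000000e+00,  0.00000000e+00,
         1.00000000e+00]])}
```

View pics/scene0.png

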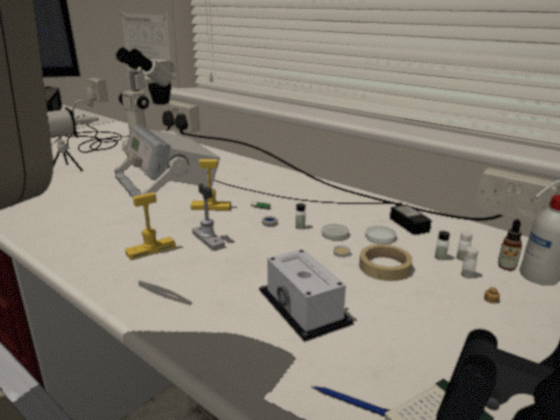

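View pics/top0.png

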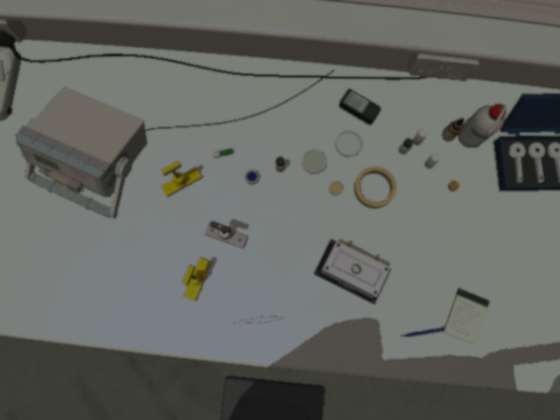

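The top view shows three candidates: a grey steel gauge at (227,233), a yellow one at (181,178) and a yellow one at (197,278). The steel gauge with the dark grip fits the description, and the yellow ones are look-alikes. The cell block is at about (355,270). I'll enlarge crops to confirm.

```bash
python3 - <<'E'
import cv2,numpy as np
t=cv2.imread("pics/top0.png"); s=cv2.imread("pics/scene0.png")
f=lambda im,x,y,w,h,k:cv2.convertScaleAbs(cv2.resize(im[y:y+h,x:x+w],None,fx=k,fy=k,interpolation=cv2.INTER_CUBIC),alpha=1.5)
a=np.hstack([f(t,195,205,66,50,6),f(s,180,178,66,80,3.75)[:300,:]])
b=np.hstack([f(t,310,230,90,75,4),f(s,255,245,105,95,3.2)[:300]])
cv2.imwrite("pics/c1.png",a);cv2.imwrite("pics/c2.png",b)
E
```

```text
(no output)
```

View pics/c1.png

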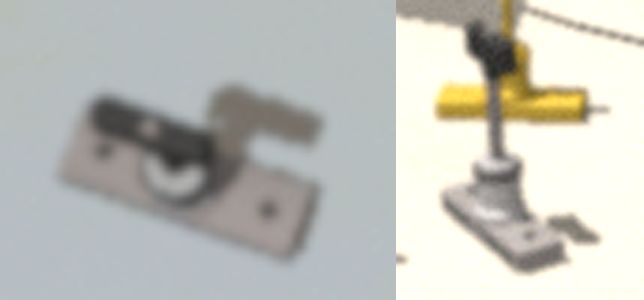

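View pics/c2.png

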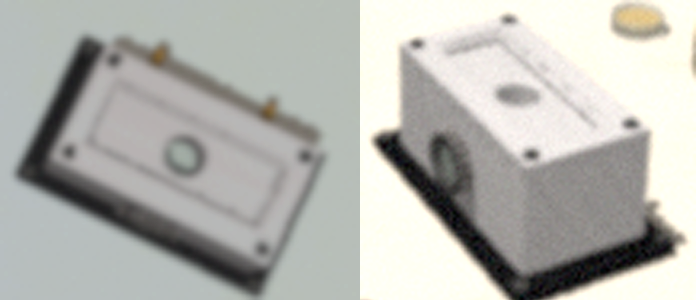

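The crops confirm it: the steel gauge with the dark grip stands upright, and the seat and well show on the block. Next I measure both with rays.

```bash
cat > h.py <<'E'
from bench import *
import cv2,numpy as np
def ray(n,p):
    c=calibration(n);M=c["world_to_cam"];R=M[:3,:3];t=M[:3,3]
    u=cv2.undistortPoints(np.array([[p]],float),c["mtx"],c["D"])[0,0]
    return -R.T@t, R.T@np.array([u[0],u[1],1])
def onz(n,p,z):
    o,d=ray(n,p); return (o+d*(z-o[2])/d[2])
def tri(p1,p2):
    o1,d1=ray("top",p1);o2,d2=ray("scene",p2)
    s=np.linalg.lstsq(np.c_[d1,-d2],o2-o1,rcond=None)[0]
    a=o1+s[0]*d1;b=o2+s[1]*d2
    return (a+b)/2,np.linalg.norm(a-b)
def proj(n,P):
    c=calibration(n);M=c["world_to_cam"]
    return cv2.projectPoints(np.array([P],float),cv2.Rodrigues(M[:3,:3])[0],M[:3,3],c["mtx"],c["D"])[0][0,0]
def blobs(im,thr,x,y,w,h,k,amin=2):
    g=cv2.resize(cv2.cvtColor(im,cv2.COLOR_BGR2GRAY)[y:y+h,x:x+w],None,fx=k,fy=k,interpolation=cv2.INTER_CUBIC)
    n,l,st,ce=cv2.connectedComponentsWithStats((g<thr).astype(np.uint8))
    r=[]
    for i in range(1,n):
        if st[i,4]>amin*k*k:
            pts=np.argwhere(l==i)[:,::-1].astype(np.float32)
            rc=cv2.minAreaRect(pts)
            cv=lambda q:(np.array(q)+.5)/k-.5+[x,y]
            r.append((st[i,4]/k/k,cv(ce[i]),cv(rc[0]),np.array(rc[1])/k,cv(cv2.boxPoints(rc))))
    return r
E
python3 - <<'E'
from h import *
np.set_printoptions(precision=1,suppress=True)
t=cv2.imread("pics/top0.png");s=cv2.imread("pics/scene0.png")
g=cv2.cvtColor(t,cv2.COLOR_BGR2GRAY);print(g[225:246:2,205:250:3])
print("grip");[print(b) for b in blobs(t,75,200,210,40,30,6)]
print("scene grip");[print(b) for b in blobs(s,70,185,178,40,25,6)]
C=lambda q,k,o:np.array(q)/k+o
# block screws
P=[C(q,4,[310,230])for q in[(112,60),(305,156),(262,248),(70,151)]]
W=[onz("top",p,70)for p in P];print("screws",np.array(W),np.mean(W,0))
print([np.linalg.norm(W[i]-W[(i+1)%4]) for i in range(4)])
S=[onz("top",C(q,4,[310,230]),70)for q in[(118,83),(285,163),(258,223),(88,142)]];print("seat",np.array(S),np.mean(S,0))
for A in (W,S):
    d=A[1]-A[0]+A[2]-A[3];print("ang",np.degrees(np.arctan2(d[1],d[0])))
PS=[C(q,3.2,[255,245])for q in[((509-360),20),(631-360,124),(531-360,155),(417-360,43)]]
WS=[onz("scene",p,70)for p in PS];print("scene screws",np.array(WS),np.mean(WS,0))
d=WS[1]-WS[0]+WS[2]-WS[3];print("ang",np.degrees(np.arctan2(d[1],d[0])))
B=[onz("top",C(q,6,[195,205]),14)for q in[(104,150),(268,208)]];print("base screws",np.array(B),np.mean(B,0)); d=B[1]-B[0];print(np.degrees(np.arctan2(d[1],d[0])))
B=[onz("top",C(q,6,[195,205]),z)for q,z in[((60,180),0),((290,262),0),((322,187),14),((88,110),14)]];print("base corners",np.array(B),np.mean(B,0))
G=[onz("top",C(q,6,[195,205]),124)for q in[(95,108),(215,150)]];print("grip ends",np.array(G))
E
```

```text
[[126 104  51  45  51  80  71  99  98  83  77  77  76  76  83]
 [124 102  76  53  49  71  46  50  57  75  77 101  89  78  91]
 [119 103  78  85  77  48  43  46  38  72  85 124 120 112 112]
 [111 103  87  98  97  91  37  42  36  60  75 117 125 125 125]
 [106 102 102 103  97 111  72  94  58  56  86  99  99 117 125]
 [109  96  99 102  99 103 112 115  58  62  98 101  98  98 104]
 [125 118 107  98 101  88  90  77  63  89 103 100 100 101  90]
 [126 126 125 118 102  94  82  72  90 102 104  85  93 101  90]
 [126 126 126 126 124 115  98  92  99 105 105  95  98  97 106]
 [126 126 126 126 126 126 123 111 101 100 104 105 106  85 117]
 [126 125 126 126 126 126 126 125 122 111  98 100 105  79 124]]
grip
(np.float64(181.11111111111111), array([223.2, 229.1]), array([222.3, 227.8]), array([25.2, 14.2]), array([[208.3, 224.3],
       [218.1, 214. ],
       [236.4, 231.3],
       [226.6, 241.6]]))
(np.float64(3.0833333333333335), array([212. , 229.4]), array([212.1, 229.4]), array([1.6, 2.1]), array([[210.8, 229.6],
       [212.3, 228.1],
       [213.4, 229.3],
       [211.9, 230.8]]))
scene grip
(np.
[... 338 characters left out ...]
58556543), np.float64(55.59748110318677), np.float64(115.32292052021462), np.float64(55.268569423690955)]
seat [[ 552.2 -112.1   70. ]
 [ 517.7 -206.    70. ]
 [ 483.9 -193.5   70. ]
 [ 518.3  -98.4   70. ]] [ 518.  -152.5   70. ]
ang -111.13956889504334
ang -110.03153459149472
scene screws [[ 563.  -109.5   70. ]
 [ 521.5 -216.9   70. ]
 [ 469.  -196.8   70. ]
 [ 511.5  -88.4   70. ]] [ 516.2 -152.9   70. ]
ang -111.2593096796931
base screws [[578.6 179.5  14. ]
 [562.6 113.6  14. ]] [570.6 146.6  14. ]
-103.63499564159373
base corners [[567.3 197.4   0. ]
 [544.5 104.    0. ]
 [572.9  93.8  14. ]
 [593.6 187.8  14. ]] [569.6 145.8   7. ]
grip ends [[574.9 166.5 124. ]
 [564.4 122.9 124. ]]
```

```bash
python3 - <<'E'
import bench
print([n for n in dir(bench) if not n.startswith('__')]); print(getattr(bench,'hold_point_z',None))
from h import *
np.set_printoptions(precision=1,suppress=True)
t=cv2.imread("pics/top0.png")
hsv=cv2.cvtColor(t,cv2.COLOR_BGR2HSV)
m=cv2.inRange(hsv,(20,150,60),(35,255,255))
n,l,st,ce=cv2.connectedComponentsWithStats(m)
for i in range(1,n):
    if st[i,4]>30: print(st[i],ce[i],onz("top",ce[i],30))
# step calc to gauge
s=sense();y=np.radians(s["tcp_rot"][2]);d=np.array([569.8,145.3])-s["tool_pos"][:2]
print(d, (np.array([np.cos(y),np.sin(y)])@d)/20, (np.array([np.sin(y),-np.cos(y)])@d)/20)
E
```

```text
['PlanningError', 'calibration', 'hand_in', 'hold_point_z', 'sense', 'snapshot']
18.700000000000003
[163 162  17  12  88] [170.9 167.7] [713.8 294.3  30. ]
[162 169  39  26 433] [180.6 181.3] [683.3 266.4  30. ]
[183 259  27  40 570] [195.5 277.8] [463.8 200.3  30. ]
[397.3 719.4] -28.736195758192867 -29.37319084099632
```

```bash
python3 -m pendant '[[[-0.9,-0.9,0,0],[-0.9,-0.9,0,0],[-0.9,-0.9,0,0],[-0.9,-0.9,0,0],[-0.9,-0.9,0,0],[-0.9,-0.9,0,0],[-0.9,-0.9,0,0],[-0.9,-0.9,0,0],[-0.9,-0.9,0,0],[-0.9,-0.9,0,0]]]' -0.2 60
cat > go.py <<'E'
import sys
from h import *
x,yy,z,yaw=map(float,sys.argv[1:5])
s=sense();y=np.radians(s["tcp_rot"][2]);d=np.array([x,yy])-s["tool_pos"][:2]
print("t%.2f"%s["time"],"tcp",s["tool_pos"].round(1),"rot",s["tcp_rot"].round(2),"F",s["ft_force"].round(2),"Tz %.3f"%s["wrist_torque"][2],"gap %.1f"%s["finger_gap"])
print("units x %.3f y %.3f z %.3f turn %.3f"%((np.array([np.cos(y),np.sin(y)])@d)/20,(np.array([np.sin(y),-np.cos(y)])@d)/20,(s["tool_pos"][2]-z)/20,-np.radians(yaw-s["tcp_rot"][2])/.08))
E
python3 go.py 569.8 145.3 230 -13.5
```

```text
time: 0.93
tool_pos: [293.3, -341.2, 224.2]
tcp_rot: [179.9, 0.7, -73.7]
ft_force: [0.2, 0.5, -0.8]
finger_gap: 34.0
t0.93 tcp [ 293.3 -341.2  224.2] rot [179.89   0.66 -73.72] F [ 0.25  0.46 -0.76] Tz -0.036 gap 34.0
units x -19.475 y -20.089 z -0.288 turn -13.138
```

```bash
python3 -m pendant '[[[-0.9,-0.9,0,0],[-0.9,-0.9,0,0],[-0.9,-0.9,-0.05,0],[-0.9,-0.9,-0.05,0],[-0.9,-0.9,-0.05,0],[-0.9,-0.9,-0.05,0],[-0.9,-0.9,-0.05,0],[-0.9,-0.9,-0.05,0],[-0.9,-0.9,-0.05,0],[-0.9,-0.9,0,0]]]'
python3 go.py 569.8 145.3 230 -13.5
```

```text
time: 1.77
tool_pos: [417.7, -104.3, 230.0]
tcp_rot: [179.7, 0.9, -73.8]
ft_force: [1.3, -0.3, -0.2]
finger_gap: 34.2
t1.77 tcp [ 417.7 -104.3  230. ] rot [179.74   0.91 -73.8 ] F [ 1.35 -0.32 -0.22] Tz 0.013 gap 34.2
units x -9.860 y -10.786 z -0.002 turn -13.155
```

```bash
python3 -m pendant '[[[-0.9,-0.9,0,-0.2],[-0.9,-0.9,-0.05,-0.2],[-0.9,-0.9,-0.05,-0.2],[-0.9,-0.9,-0.05,-0.2],[-0.9,-0.9,-0.05,-0.2],[-0.9,-0.9,-0.05,-0.2],[-0.9,-0.9,-0.05,-0.2],[-0.6,-0.6,-0.05,-0.4],[-0.2,-0.3,-0.05,-0.8],[0,0,0,-0.8]]]'
python3 go.py 569.8 145.3 230 -13.5
```

```text
time: 2.6
tool_pos: [507.5, 93.4, 235.5]
tcp_rot: [179.7, 1.2, -57.4]
ft_force: [0.3, -0.9, 0.5]
finger_gap: 34.0
t2.60 tcp [507.5  93.4 235.5] rot [179.73   1.23 -57.39] F [ 0.27 -0.85  0.54] Tz -0.053 gap 34.0
units x -0.509 y -4.023 z 0.277 turn -9.575
```

```bash
python3 -m pendant '[[[-0.05,-0.4,0,-0.95],[0,-0.4,0,-0.95],[0.03,-0.4,0.03,-0.95],[0.06,-0.4,0.03,-0.95],[0.1,-0.4,0.03,-0.95],[0.13,-0.4,0.03,-0.95],[0.16,-0.38,0.03,-0.95],[0.2,-0.38,0.03,-0.95],[0.22,-0.37,0.03,-0.95],[0.25,-0.35,0,-0.95]]]'
python3 go.py 569.8 145.3 160 -13.5
```

```text
time: 3.43
tool_pos: [571.9, 147.3, 224.7]
tcp_rot: [-179.5, 1.6, -11.5]
ft_force: [0.0, -1.1, -1.2]
finger_gap: 34.4
t3.43 tcp [571.9 147.3 224.7] rot [-179.51    1.63  -11.51] F [ 0.   -1.06 -1.2 ] Tz -0.031 gap 34.4
units x -0.080 y 0.121 z 3.237 turn 0.434
```

```bash
python3 -m pendant '[[[-0.04,0.06,0.4,0.2],[-0.04,0.06,0.5,0.2],[0,0,0.5,0],[0,0,0.5,0],[0,0,0.5,0],[0,0,0.3,0],[0,0,0.2,0],[0,0,0.1,0],[0,0,0,0],[0,0,0,0]]]'
python3 go.py 569.8 145.3 97 -13.5
python3 - <<'E'
from h import *
for n in("scene","top"):
    im=snapshot(n)[:,:,::-1]
    p=proj(n,[570,146,130]).astype(int); x,y=max(p[0]-50,0),max(p[1]-40,0)
    cv2.imwrite(f"pics/{n}1.png",cv2.convertScaleAbs(cv2.resize(im[y:y+100,x:x+100],None,fx=4,fy=4,interpolation=cv2.INTER_CUBIC),alpha=1.5)); print(n,x,y)
cv2.imwrite("pics/b1.png",np.hstack([cv2.imread("pics/scene1.png"),cv2.imread("pics/top1.png")]))
E
```

```text
time: 4.27
tool_pos: [564.1, 144.9, 153.6]
tcp_rot: [-179.8, 2.1, -13.9]
ft_force: [-0.1, -0.1, 0.2]
finger_gap: 34.2
t4.27 tcp [564.1 144.9 153.6] rot [-179.77    2.07  -13.94] F [-0.08 -0.05  0.2 ] Tz -0.003 gap 34.2
units x 0.271 y -0.086 z 2.832 turn -0.097
scene 154 142
top 169 185
```

View pics/b1.png

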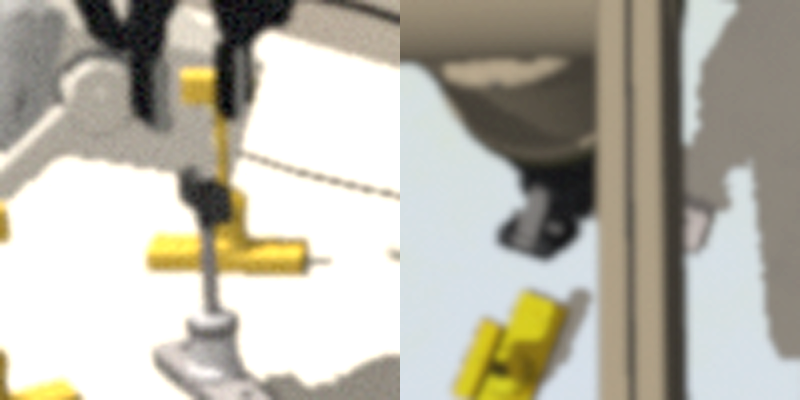

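The scene crop shows the open fingers above the dark grip, centred at about crop (205,190). Each row also adds a small sag (about 0.6 mm and 0.04° of pitch), so I'll use few rows and offset the sag.

```bash
python3 -m pendant '[[[0.06,-0.02,0.3,0],[0.06,-0.02,0.4,0],[0.06,-0.02,0.4,0],[0.06,-0.02,0.4,0],[0.06,0,0.4,0],[0.06,0,0.3,0],[0.04,0,0.15,0],[0.02,0,0.05,0],[0.01,0,-0.03,0],[0.01,0,-0.03,0]]]'
python3 go.py 569.8 145.3 98 -13.5
```

```text
time: 5.2
tool_pos: [572.9, 145.1, 101.8]
tcp_rot: [-179.7, 2.0, -13.9]
ft_force: [-0.2, -0.7, -0.1]
finger_gap: 34.5
t5.20 tcp [572.9 145.1 101.8] rot [-179.75    2.01  -13.93] F [-0.24 -0.75 -0.07] Tz -0.009 gap 34.5
units x -0.154 y 0.029 z 0.190 turn -0.095
```

```bash
python3 -m pendant '[[[-0.09,0.01,0.04,0],[-0.09,0.01,0.04,0],[0,0,-0.01,0],[0,0,-0.03,0],[0,0,-0.03,0],[0,0,-0.03,0],[0,0,-0.03,0],[0,0,-0.03,0],[0,0,-0.03,0],[0,0,-0.03,0]]]' -1 60
python3 go.py 569.8 145.3 98 -13.5
```

```text
time: 6.03
tool_pos: [567.0, 145.4, 103.1]
tcp_rot: [-179.8, 2.2, -13.9]
ft_force: [-0.7, -0.8, -6.3]
finger_gap: 10.5
t6.03 tcp [567.  145.4 103.1] rot [-179.84    2.23  -13.93] F [-0.7  -0.77 -6.3 ] Tz 0.040 gap 10.5
units x 0.135 y -0.031 z 0.257 turn -0.094
```

```bash
python3 -m pendant '[[[0,0,-0.3,0],[0,0,-0.5,0],[0,0,-0.6,0],[0,0,-0.7,0],[0,0,-0.7,0],[0,0,-0.7,0],[0,0.2,-0.7,0],[0,0.4,-0.5,0],[0,0.6,-0.3,0.1],[0,0.7,-0.1,0.1]]]'
python3 go.py 517 -152.7 200 -21.1
```

```text
time: 6.87
tool_pos: [562.6, 107.4, 219.1]
tcp_rot: [-179.7, 1.9, -14.7]
ft_force: [0.2, 0.6, -5.2]
finger_gap: 10.8
t6.87 tcp [562.6 107.4 219.1] rot [-179.72    1.95  -14.7 ] F [ 0.21  0.57 -5.19] Tz 0.012 gap 10.8
units x 1.094 y 13.157 z 0.956 turn 1.396
```

```bash
python3 -m pendant '[[[0.08,0.8,0,0.1],[0.08,0.9,0,0.15],[0.08,0.95,0,0.15],[0.08,0.95,0,0.15],[0.08,0.95,0,0.15],[0.08,0.95,0,0.15],[0.08,0.95,0,0.1],[0.08,0.95,0,0.1],[0.05,0.95,0,0.05],[0.05,0.95,0,0.05]]]'
python3 go.py 517 -152.7 200 -21.1
```

```text
time: 7.7
tool_pos: [510.3, -92.8, 217.0]
tcp_rot: [179.9, 2.1, -20.8]
ft_force: [0.3, 0.3, -4.3]
finger_gap: 10.4
t7.70 tcp [510.3 -92.8 217. ] rot [179.91   2.12 -20.83] F [ 0.26  0.32 -4.26] Tz 0.036 gap 10.4
units x 1.376 y 2.679 z 0.848 turn 0.059
```

```bash
python3 -m pendant '[[[0.2,0.6,0.05,0],[0.2,0.6,0.05,0],[0.2,0.5,0.05,0],[0.2,0.4,0.05,0],[0.2,0.25,0.05,0],[0.15,0.1,0.0,0],[0.1,0,0,0],[0.05,0,0,0],[0,0,-0.03,0],[0,0,-0.03,0]]]'
python3 go.py 517 -152.7 200 -21.1
python3 - <<'E'
from h import *
for n in("scene","top"):
    im=snapshot(n)[:,:,::-1]; cv2.imwrite(f"pics/{n}2.png",im)
    p=proj(n,[517,-153,110]).astype(int); x,y=max(p[0]-65,0),max(p[1]-65,0)
    cv2.imwrite(f"pics/{n}2c.png",cv2.convertScaleAbs(cv2.resize(im[y:y+130,x:x+130],None,fx=3,fy=3,interpolation=cv2.INTER_CUBIC),alpha=1.4)); print(n,x,y)
cv2.imwrite("pics/b2.png",np.hstack([cv2.imread("pics/scene2c.png"),cv2.imread("pics/top2c.png")]))
E
```

```text
time: 8.53
tool_pos: [511.0, -158.5, 209.4]
tcp_rot: [179.8, 2.4, -21.4]
ft_force: [0.6, -0.6, -4.8]
finger_gap: 10.9
t8.53 tcp [ 511.  -158.5  209.4] rot [179.8    2.42 -21.45] F [ 0.62 -0.64 -4.79] Tz -0.009 gap 10.9
units x 0.175 y -0.381 z 0.470 turn -0.075
scene 240 183
top 294 201
```

View pics/b2.png

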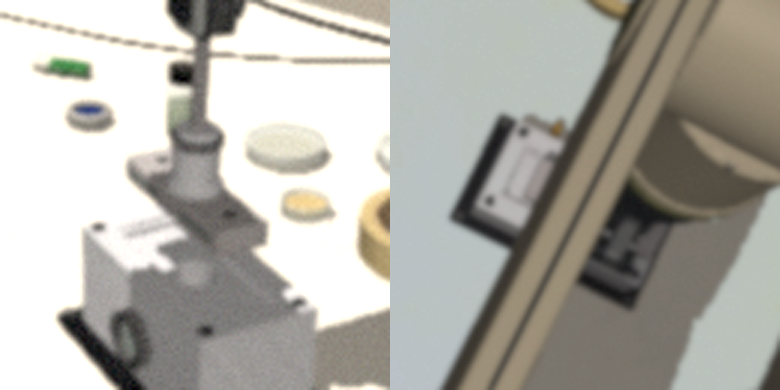

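```bash
python3 - <<'E'
from h import *
im=cv2.imread("pics/scene2.png")
x,y,w,h=275,215,70,60
cv2.imwrite("pics/s2z.png",cv2.convertScaleAbs(cv2.resize(im[y:y+h,x:x+w],None,fx=10,fy=10,interpolation=cv2.INTER_CUBIC),alpha=1.5))
s=sense();R=cv2.Rodrigues(np.zeros(3))[0]
from scipy.spatial.transform import Rotation as Ro
R=Ro.from_euler("xyz",s["tcp_rot"],degrees=True).as_matrix();print(R[:,2],s["tool_pos"])
foot=s["tool_pos"]+102*R[:,2]; footv=s["tool_pos"]-18.7*R[:,2]-[0,0,120.7]
for nm,f,up in(("aligned",foot,-R[:,2]),("vertical",footv,np.array([0,0,1]))):
    ydir=R[:,1]
    print(nm,f.round(1),[proj("scene",f+14*up+k*34*ydir).round(1) for k in(-1,1)],proj("scene",f+48*up),proj("scene",f+104*up))
E
```

```text
[-0.04018011  0.01196257 -0.99912084] [ 510.99810516 -158.53418966  209.60198633]
aligned [ 506.9 -157.3  107.7] [array([293.7, 236.3]), array([316.1, 254.8])] [305.83117516 225.29289089] [308.18976585 190.87818896]
vertical [ 511.7 -158.8  107.6] [array([296. , 235.7]), array([318.5, 254.1])] [307.45744832 224.86535889] [308.57432145 190.79374269]
```

View pics/s2z.png

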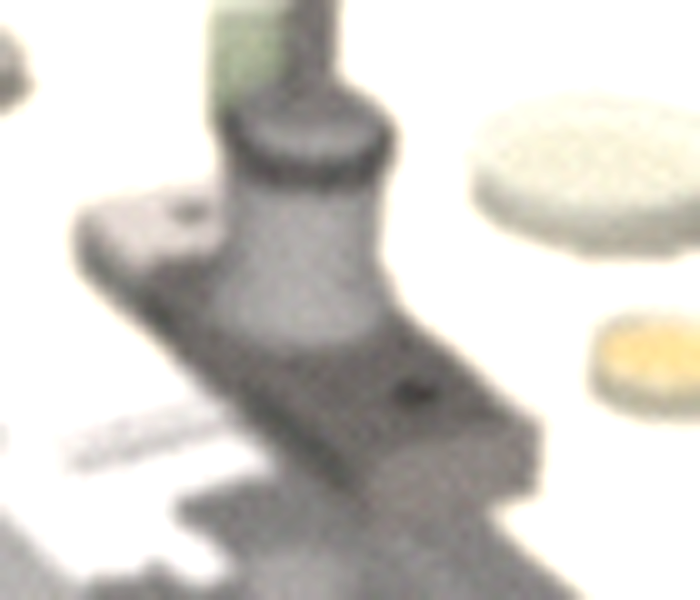

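```bash
python3 - <<'E'
from h import *
for P in(((293.4,235.7),(316.2,253.9)),):
  a,b=[onz("scene",p,121.7) for p in P]; d=b-a; print(a,b,np.linalg.norm(d),np.degrees(np.arctan2(d[1],d[0])),(a+b)/2)
E
python3 -m pendant '[[[0.06,-0.07,0.1,0],[0.06,-0.07,0.2,0],[0.06,-0.07,0.2,0],[0.06,-0.07,0.2,0],[0.06,-0.06,0.2,0],[0.05,-0.05,0.15,0],[0.03,0,0.1,0],[0.01,0,0.05,0],[0.01,0,-0.02,0],[0.01,0,-0.02,0]]]'
cat > foot.py <<'E'
from h import *
from scipy.spatial.transform import Rotation as Ro
s=sense();R=Ro.from_euler("xyz",s["tcp_rot"],degrees=True).as_matrix()
f=s["tool_pos"]+101.5*R[:,2];print("foot",f.round(1)); d=R.T@(np.array([516.7,-152.8,64])-f)/20;print("units",d.round(3))
E
python3 foot.py; python3 go.py 517 -152.7 180 -21.1
python3 - <<'E'
from h import *
im=snapshot("scene")[:,:,::-1]; cv2.imwrite("pics/scene3.png",im)
x,y,w,h=255,225,100,75
cv2.imwrite("pics/s3z.png",cv2.convertScaleAbs(cv2.resize(im[y:y+h,x:x+w],None,fx=8,fy=8,interpolation=cv2.INTER_CUBIC),alpha=1.4))
E
```

```text
[ 520.93243681 -124.35500592  121.7       ] [ 497.53769061 -187.5000101   121.7       ] 67.3394810072801 -110.32928660621964 [ 509.23506371 -155.92750801  121.7       ]
time: 9.47
tool_pos: [521.2, -151.8, 182.4]
tcp_rot: [179.8, 2.5, -21.3]
ft_force: [0.3, 0.2, -5.0]
finger_gap: 10.5
foot [ 517.  -150.5   81. ]
units [0.064 0.109 0.847]
t9.47 tcp [ 521.2 -151.8  182.4] rot [179.81   2.49 -21.31] F [ 0.32  0.19 -4.97] Tz -0.022 gap 10.5
units x -0.181 y 0.119 z 0.119 turn -0.047
```

View pics/s3z.png

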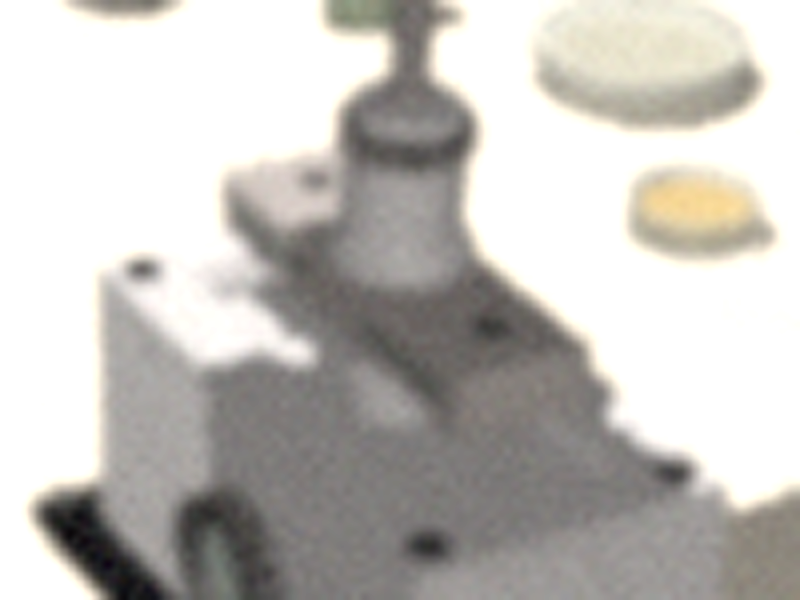

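```bash
python3 - <<'E'
from h import *
for z in(94,95,96):
  a,b=[onz("scene",p,z) for p in((293.9,247.0),(315.9,265.4))]; d=b-a; print((a+b)/2,np.linalg.norm(d),np.degrees(np.arctan2(d[1],d[0])))
P=[(x/8-.5+255,y/8-.5+225)for x,y in((143,268),(674,470),(429,545))]
for p in P: print(onz("scene",p,70))
E
```

```text
[ 520.06300502 -148.66284941   94.        ] 67.08746972193183 -110.38756865146398
[ 518.66248811 -149.72282564   95.        ] 66.91110708593783 -110.38756865146406
[ 517.2619712  -150.78280186   96.        ] 66.73474444994383 -110.38756865146416
[512.06251303 -86.91236716  70.        ]
[ 521.7369735  -215.05285949   70.        ]
[ 470.33206939 -195.15358504   70.        ]
```

```bash
python3 -m pendant '[[[0.01,0.02,0.06,0.05],[0.01,0.02,0.1,0.05],[0.01,0.01,0.1,0],[0,0,0.1,0],[0,0,0.08,0],[0,0,0.06,0],[0,0,0.05,0],[0,0,0.03,0],[0,0,0.02,0],[0,0,0.0,0]]]'
python3 foot.py; python3 go.py 517 -152.7 180 -21.1
```

```text
time: 10.35
tool_pos: [521.2, -153.4, 170.1]
tcp_rot: [179.8, 2.4, -21.9]
ft_force: [0.5, -0.3, -5.2]
finger_gap: 10.6
foot [ 517.2 -152.2   68.7]
units [-0.     0.035  0.235]
t10.35 tcp [ 521.2 -153.4  170.1] rot [179.78   2.4  -21.86] F [ 0.46 -0.35 -5.23] Tz -0.025 gap 10.6
units x -0.210 y 0.045 z -0.495 turn -0.165
```

```bash
python3 -m pendant '[[[0,0.01,0.03,0],[0,0.01,0.04,0],[0,0,0.04,0],[0,0,0.04,0],[0,0,0.04,0],[0,0,0.03,0],[0,0,0.03,0],[0,0,0.02,0],[0,0,0.0,0],[0,0,-0.02,0]]]'
python3 foot.py; python3 go.py 517 -152.7 180 -21.1
python3 - <<'E'
from h import *
im=snapshot("scene")[:,:,::-1]; cv2.imwrite("pics/scene4.png",im)
x,y,w,h=255,225,100,75
cv2.imwrite("pics/s4z.png",cv2.convertScaleAbs(cv2.resize(im[y:y+h,x:x+w],None,fx=8,fy=8,interpolation=cv2.INTER_CUBIC),alpha=1.4))
E
```

```text
time: 11.18
tool_pos: [522.0, -154.4, 168.9]
tcp_rot: [179.8, 2.2, -21.9]
ft_force: [-1.9, 0.5, -2.3]
finger_gap: 10.8
foot [ 518.3 -153.3   67.5]
units [-0.078  0.004  0.179]
t11.18 tcp [ 522.  -154.4  168.9] rot [179.77   2.17 -21.85] F [-1.88  0.51 -2.32] Tz 0.029 gap 10.8
units x -0.264 y 0.014 z -0.553 turn -0.164
```

View pics/s4z.png

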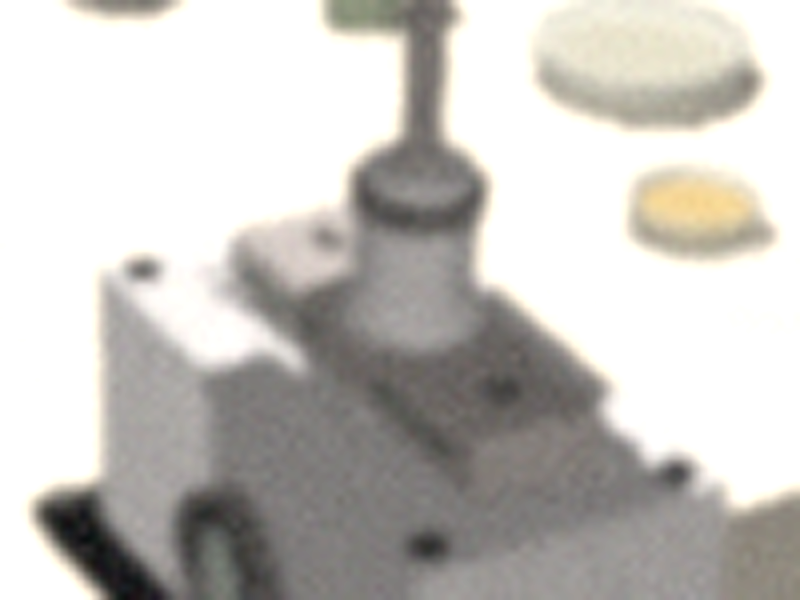

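```bash
python3 - <<'E'
from h import *
for z in(81,82,80):
  a,b=[onz("scene",(x/8-.5+255,y/8-.5+225),z) for x,y in((325,237),(502,388))]; d=b-a; print((a+b)/2,np.linalg.norm(d),np.degrees(np.arctan2(d[1],d[0])))
E
python3 -m pendant '[[[-0.03,0,0.0,0],[-0.03,0,0,0],[-0.02,0,0.02,0],[0,0,0.04,0],[0,0,0.04,0],[0,0,0.04,0],[0,0,0.03,0],[0,0,0.02,0],[0,0,-0.02,0],[0,0,-0.02,0]]]'
python3 foot.py; python3 go.py 517 -152.7 180 -21.1
```

```text
[ 520.85588864 -151.11200889   81.        ] 67.37094494877441 -110.28195397354284
[ 519.49963725 -152.13073179   82.        ] 67.19968974653521 -110.28195397354274
[ 522.21214003 -150.09328598   80.        ] 67.54220015101362 -110.28195397354284
time: 12.07
tool_pos: [521.4, -154.3, 166.5]
tcp_rot: [179.8, 2.0, -21.9]
ft_force: [-1.9, 0.3, 1.3]
finger_gap: 11.0
foot [ 518.  -153.3   65.1]
units [-0.067 -0.001  0.055]
t12.07 tcp [ 521.4 -154.3  166.5] rot [179.76   1.99 -21.86] F [-1.86  0.35  1.3 ] Tz -0.017 gap 11.0
units x -0.233 y 0.009 z -0.675 turn -0.166
```

```bash
python3 -m pendant '[[[-0.04,0,-0.02,0],[-0.04,0,-0.02,0],[-0.04,0,-0.02,0],[-0.02,0,-0.02,0],[0,0,0.01,0],[0,0,0.02,0],[0,0,0.02,0],[0,0,0.01,0],[0,0,-0.02,0],[0,0,-0.02,0]]]'
python3 foot.py; python3 go.py 517 -152.7 180 -21.1
python3 - <<'E'
from h import *
im=snapshot("scene")[:,:,::-1]; cv2.imwrite("pics/scene5.png",im)
x,y,w,h=255,225,100,75
cv2.imwrite("pics/s5z.png",cv2.convertScaleAbs(cv2.resize(im[y:y+h,x:x+w],None,fx=8,fy=8,interpolation=cv2.INTER_CUBIC),alpha=1.4))
E
python3 go.py 517 -152.7 180 -21.1
```

```text
time: 12.9
tool_pos: [518.3, -153.1, 166.1]
tcp_rot: [179.8, 2.0, -21.9]
ft_force: [1.0, 0.7, -4.5]
finger_gap: 10.6
foot [ 514.8 -152.2   64.7]
units [ 0.099 -0.005  0.032]
t12.90 tcp [ 518.3 -153.1  166.1] rot [179.76   2.03 -21.87] F [ 1.01  0.66 -4.47] Tz -0.003 gap 10.6
units x -0.070 y 0.006 z -0.693 turn -0.168
t12.95 tcp [ 518.3 -153.1  166.1] rot [179.75   2.04 -21.87] F [ 0.61 -0.47 -4.43] Tz -0.053 gap 10.8
units x -0.068 y 0.004 z -0.696 turn -0.168
```

View pics/s5z.png

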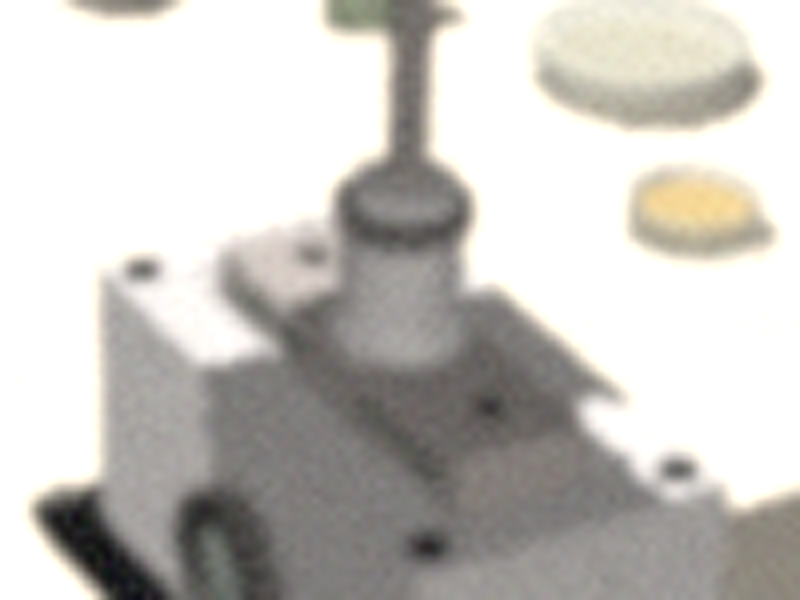

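```bash
python3 -m pendant '[[[0.02,0,0.0,0],[0.02,0,0.0,0],[0.02,0,0.02,0],[0.01,0,0.04,0],[0,0,0.04,0],[0,0,0.04,0],[0,0,0.04,0],[0,0,0.03,0],[0,0,-0.02,0],[0,0,-0.02,0]]]'
python3 foot.py; python3 go.py 517 -152.7 180 -21.1
python3 - <<'E'
from h import *
im=snapshot("scene")[:,:,::-1]; cv2.imwrite("pics/scene6.png",im)
x,y,w,h=255,225,100,75
cv2.imwrite("pics/s6z.png",cv2.convertScaleAbs(cv2.resize(im[y:y+h,x:x+w],None,fx=8,fy=8,interpolation=cv2.INTER_CUBIC),alpha=1.4))
E
python3 go.py 517 -152.7 180 -21.1
```

```text
time: 13.78
tool_pos: [519.4, -154.0, 164.1]
tcp_rot: [179.7, 2.0, -21.9]
ft_force: [-2.6, -0.0, 2.3]
finger_gap: 10.7
foot [ 515.9 -153.1   62.7]
units [ 0.028 -0.028 -0.069]
t13.78 tcp [ 519.4 -154.   164.1] rot [179.72   2.03 -21.87] F [-2.6  -0.02  2.33] Tz -0.012 gap 10.7
units x -0.137 y -0.014 z -0.796 turn -0.168
t13.83 tcp [ 519.5 -154.   164.2] rot [179.72   2.02 -21.87] F [-2.66 -0.49  2.29] Tz 0.036 gap 10.9
units x -0.140 y -0.013 z -0.790 turn -0.167
```

View pics/s6z.png

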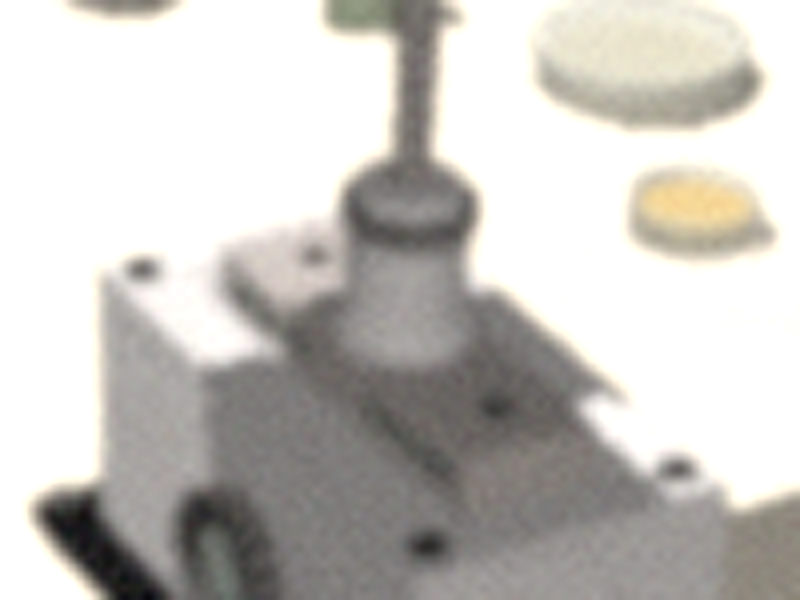

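```bash
python3 - <<'E'
from h import *
for z in(78,79,80):
  a,b=[onz("scene",(x/8-.5+255,y/8-.5+225),z) for x,y in((315,256),(495,407))]; d=b-a; print(z,(a+b)/2,np.linalg.norm(d),np.degrees(np.arctan2(d[1],d[0])))
for k in (-33.5,33.5):
  a=np.radians(-111.1); print((proj("scene",[516.7+k*-np.cos(a)*-1,-152.7+k*np.sin(a),78])-[255,225]+.5)*8)
E
```

```text
78 [ 517.87888321 -151.36173729   78.        ] 67.19082124386524 -109.50350503413284
79 [ 516.54040641 -152.37212029   79.        ] 67.02131654116312 -109.50350503413294
80 [ 515.20192961 -153.38250329   80.        ] 66.85181183846078 -109.5035050341328
[320.51719225 259.38697953]
[492.58125487 412.88713068]
```

```bash
python3 -m pendant '[[[0,0,-0.02,0],[0,0,-0.02,0],[0,0,-0.02,0],[0,0,-0.02,0],[0,0,-0.02,0],[-0.02,0,-0.02,0],[-0.02,0,0.01,0],[-0.02,0,0.02,0],[-0.02,0,0.02,0],[-0.01,0,0.02,0]]]' -0.4 30
python3 go.py 517 -152.7 163 -21.1
python3 - <<'E'
from h import *
for n in("scene","top"):
    im=snapshot(n)[:,:,::-1]; cv2.imwrite(f"pics/{n}7.png",im)
    x,y,w,h=(255,170,100,120) if n=="scene" else (300,200,100,120)
    cv2.imwrite(f"pics/{n}7z.png",cv2.convertScaleAbs(cv2.resize(im[y:y+h,x:x+w],None,fx=4,fy=4,interpolation=cv2.INTER_CUBIC),alpha=1.4))
cv2.imwrite("pics/b7.png",np.hstack([cv2.imread("pics/scene7z.png"),cv2.imread("pics/top7z.png")]))
E
python3 go.py 517 -152.7 163 -21.1
```

```text
time: 14.67
tool_pos: [518.9, -153.1, 165.3]
tcp_rot: [179.8, 1.9, -21.8]
ft_force: [-0.4, -0.3, 0.3]
finger_gap: 25.5
t14.67 tcp [ 518.9 -153.1  165.3] rot [179.77   1.88 -21.85] F [-0.4  -0.28  0.32] Tz -0.037 gap 25.5
units x -0.098 y 0.018 z 0.113 turn -0.163
t14.77 tcp [ 518.9 -153.1  165.2] rot [179.77   1.89 -21.85] F [-0.03  0.63  0.37] Tz 0.018 gap 25.6
units x -0.093 y 0.017 z 0.108 turn -0.164
```

View pics/b7.png

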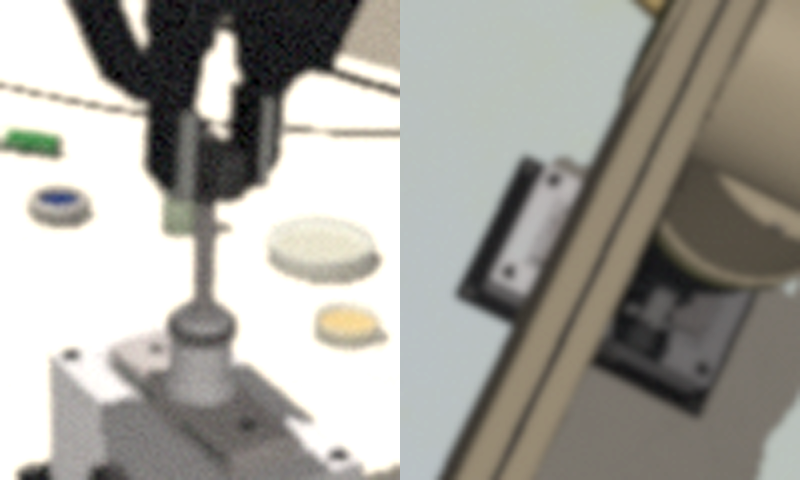

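```bash
python3 - <<'E'
from h import *
im=cv2.imread("pics/scene7.png")
x,y,w,h=255,225,100,75
cv2.imwrite("pics/s7z.png",cv2.convertScaleAbs(cv2.resize(im[y:y+h,x:x+w],None,fx=8,fy=8,interpolation=cv2.INTER_CUBIC),alpha=1.4))
E
```

```text
(no output)
```

View pics/s7z.png

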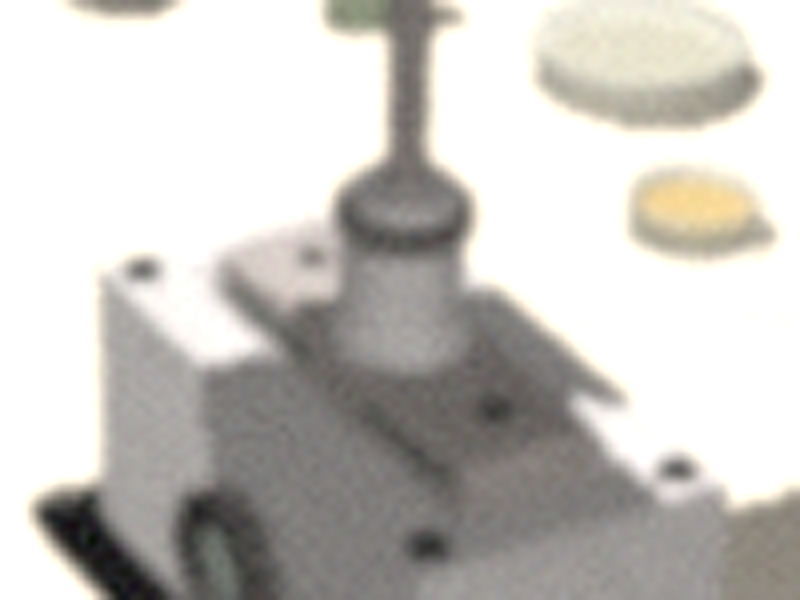

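```bash
python3 -m pendant '[[[-0.01,0,0.04,0],[-0.01,0,0.04,0],[0,0,0,0],[0,0,-0.02,0],[0,0,-0.02,0],[0,0,-0.02,0],[0,0,-0.02,0],[0,0,0.02,0],[0,0,0.04,0],[0,0,0.04,0]]]' -1 30
python3 go.py 517 -152.7 150 -21.1
```

```text
time: 15.6
tool_pos: [519.0, -153.1, 163.5]
tcp_rot: [179.8, 1.8, -21.9]
ft_force: [-1.2, 0.4, 2.0]
finger_gap: 11.5
t15.60 tcp [ 519.  -153.1  163.5] rot [179.77   1.8  -21.85] F [-1.18  0.44  2.05] Tz -0.044 gap 11.5
units x -0.102 y 0.018 z 0.675 turn -0.164
```

```bash
python3 -m pendant '[[[0,0,0.05,0],[0,0,0.06,0],[0,0,0.06,0],[0,0,0.06,0],[0,0,0.06,0],[0,0,0.06,0],[0,0,0.05,0],[0,0,0.04,0],[0,0,0,0],[0,0,-0.02,0]]]'
python3 go.py 517 -152.7 150 -21.1
cat > ft.py <<'E'
from h import *
F=[]
for i in range(4):
    snapshot("scene"); s=sense(); F.append(np.r_[s["ft_force"],s["tool_pos"]])
print(np.mean(F,0).round(2),np.std(F,0).round(2),s["time"])
E
python3 ft.py
```

```text
time: 16.43
tool_pos: [518.7, -153.0, 154.8]
tcp_rot: [179.8, 1.8, -21.8]
ft_force: [-0.7, 0.4, 3.6]
finger_gap: 11.5
t16.43 tcp [ 518.7 -153.   154.8] rot [179.77   1.79 -21.85] F [-0.67  0.41  3.6 ] Tz 0.002 gap 11.5
units x -0.086 y 0.016 z 0.242 turn -0.163
[-9.8000e-01  4.6000e-01  2.3000e+00  5.1873e+02 -1.5304e+02  1.5499e+02] [0.41 0.54 0.19 0.01 0.02 0.03] 16.6333
```

```bash
python3 -m pendant '[[[0,0,0.03,0],[0,0,0.04,0],[0,0,0.04,0],[0,0,0.04,0],[0,0,0.04,0],[0,0,0.04,0],[0,0,0.03,0],[0,0,0.02,0],[0,0,-0.01,0],[0,0,-0.02,0]]]'
python3 ft.py
```

```text
time: 17.47
tool_pos: [518.6, -153.0, 149.4]
tcp_rot: [179.8, 1.8, -21.8]
ft_force: [-0.2, 0.1, 2.4]
finger_gap: 11.4
[-8.0000e-01  4.3000e-01  2.8900e+00  5.1863e+02 -1.5299e+02  1.4958e+02] [0.34 0.24 0.55 0.02 0.01 0.02] 17.6667
```

```bash
python3 -m pendant '[[[0,0,0.02,0],[0,0,0.03,0],[0,0,0.03,0],[0,0,0.03,0],[0,0,0.02,0],[0,0,0.01,0],[0,0,-0.01,0],[0,0,-0.01,0],[0,0,-0.01,0],[0,0,-0.01,0]]]'
python3 ft.py
```

```text
time: 18.5
tool_pos: [518.5, -153.0, 147.3]
tcp_rot: [179.8, 1.8, -21.8]
ft_force: [-0.8, -0.1, 2.8]
finger_gap: 11.2
[  -0.73    1.17    2.67  518.56 -152.98  147.33] [0.55 0.57 0.43 0.   0.   0.02] 18.7
```

```bash
sed -i 's/range(4)/range(3)/' ft.py; python3 -m pendant '[[[0,0,0.02,0],[0,0,0.03,0],[0,0,0.03,0],[0,0,0.03,0],[0,0,0.02,0],[0,0,0.01,0],[0,0,-0.01,0],[0,0,-0.01,0],[0,0,-0.01,0],[0,0,-0.01,0]]]'
python3 ft.py
```

```text
time: 19.53
tool_pos: [518.5, -153.0, 145.0]
tcp_rot: [179.8, 1.8, -21.8]
ft_force: [-0.4, 0.0, 2.3]
finger_gap: 11.6
[  -1.17    0.92    2.32  518.5  -152.95  145.01] [0.02 0.37 0.35 0.01 0.01 0.03] 19.6833
```

```bash
python3 -m pendant '[[[0,0,0.02,0],[0,0,0.03,0],[0,0,0.03,0],[0,0,0.03,0],[0,0,0.02,0],[0,0,0.01,0],[0,0,-0.01,0],[0,0,-0.01,0],[0,0,-0.01,0],[0,0,-0.01,0]]]'
python3 ft.py
```

```text
time: 20.52
tool_pos: [518.4, -152.9, 142.7]
tcp_rot: [179.8, 1.8, -21.8]
ft_force: [-0.1, 0.8, 3.4]
finger_gap: 11.5
[  -1.01    0.88    2.9   518.45 -152.95  142.72] [0.31 0.36 0.29 0.01 0.   0.03] 20.6667
```

```bash
sed -i 's/range(3)/range(2)/' ft.py; python3 -m pendant '[[[0,0,0.02,0],[0,0,0.03,0],[0,0,0.03,0],[0,0,0.03,0],[0,0,0.02,0],[0,0,0.01,0],[0,0,-0.01,0],[0,0,-0.01,0],[0,0,-0.01,0],[0,0,-0.01,0]]]'
python3 ft.py
```

```text
time: 21.5
tool_pos: [518.4, -152.9, 140.4]
tcp_rot: [179.8, 1.8, -21.8]
ft_force: [-1.4, 0.5, 3.3]
finger_gap: 11.3
[  -1.5     1.12    2.92  518.39 -152.92  140.45] [0.05 0.57 0.15 0.01 0.01 0.02] 21.6
```

```bash
python3 -m pendant '[[[0,0,0.02,0],[0,0,0.03,0],[0,0,0.03,0],[0,0,0.03,0],[0,0,0.02,0],[0,0,0.01,0],[0,0,-0.01,0],[0,0,-0.01,0],[0,0,-0.01,0],[0,0,-0.01,0]]]'
python3 ft.py
```

```text
time: 22.43
tool_pos: [518.3, -152.9, 138.2]
tcp_rot: [179.8, 1.8, -21.8]
ft_force: [-0.9, 0.7, 3.1]
finger_gap: 11.2
[-7.9000e-01  1.1000e-01  2.6900e+00  5.1835e+02 -1.5292e+02  1.3822e+02] [0.2  0.48 0.91 0.   0.02 0.  ] 22.5333
```

```bash
python3 -m pendant '[[[0,0,0.02,0],[0,0,0.03,0],[0,0,0.03,0],[0,0,0.03,0],[0,0,0.02,0],[0,0,0.01,0],[0,0,-0.01,0],[0,0,-0.01,0],[0,0,-0.01,0],[0,0,-0.01,0]]]'
python3 ft.py
```

```text
time: 23.37
tool_pos: [518.3, -152.9, 135.9]
tcp_rot: [179.8, 1.8, -21.8]
ft_force: [-1.0, 0.1, 3.5]
finger_gap: 11.3
[  -1.16    0.59    3.46  518.3  -152.88  135.98] [0.1  0.25 0.31 0.   0.01 0.01] 23.4667
```

```bash
python3 -m pendant '[[[0,0,0.02,0],[0,0,0.03,0],[0,0,0.03,0],[0,0,0.03,0],[0,0,0.02,0],[0,0,0.01,0],[0,0,-0.01,0],[0,0,-0.01,0],[0,0,-0.01,0],[0,0,-0.01,0]]]'
python3 ft.py
```

```text
time: 24.3
tool_pos: [518.2, -152.8, 133.7]
tcp_rot: [179.8, 1.8, -21.8]
ft_force: [-0.9, 0.3, 3.5]
finger_gap: 10.7
[  -0.83    0.63    2.64  518.24 -152.87  133.73] [0.55 0.56 0.07 0.02 0.   0.01] 24.4
```

```bash
python3 -m pendant '[[[0,0,0.02,0],[0,0,0.03,0],[0,0,0.03,0],[0,0,0.03,0],[0,0,0.02,0],[0,0,0.01,0],[0,0,-0.01,0],[0,0,-0.01,0],[0,0,-0.01,0],[0,0,-0.01,0]]]'
python3 ft.py
```

```text
time: 25.23
tool_pos: [518.2, -152.9, 131.8]
tcp_rot: [179.8, 1.7, -21.8]
ft_force: [-1.0, 0.7, 2.8]
finger_gap: 11.2
[  -0.95    0.6     4.16  518.2  -152.87  131.76] [1.11 0.3  0.16 0.   0.   0.01] 25.3333
```

```bash
python3 ft.py; python3 ft.py
```

```text
[  -1.43    0.61    3.31  518.2  -152.84  131.73] [0.03 0.55 0.04 0.01 0.   0.  ] 25.4333
[  -1.09    0.66    3.3   518.19 -152.85  131.72] [0.17 0.25 0.22 0.   0.01 0.  ] 25.5333
```

```bash
python3 -m pendant '[[[0,0,0.02,0],[0,0,0.02,0],[0,0,0.02,0],[0,0,0.02,0],[0,0,0.01,0],[0,0,-0.01,0],[0,0,-0.01,0],[0,0,-0.01,0],[0,0,-0.01,0],[0,0,-0.01,0]]]'
python3 ft.py;python3 ft.py
```

```text
time: 26.37
tool_pos: [518.2, -152.8, 131.6]
tcp_rot: [179.8, 1.7, -21.8]
ft_force: [-1.3, -0.6, 2.8]
finger_gap: 11.3
[-1.3600e+00  1.8000e-01  3.5000e+00  5.1819e+02 -1.5288e+02  1.3157e+02] [0.03 0.41 0.01 0.   0.   0.01] 26.4667
[  -1.31    0.52    3.26  518.22 -152.85  131.59] [0.11 0.11 0.28 0.01 0.01 0.  ] 26.5667
```

```bash
python3 -m pendant '[[[0,0,0.02,0],[0,0,0.03,0],[0,0,0.03,0],[0,0,0.02,0],[0,0,0.01,0],[0,0,0,0],[0,0,-0.01,0],[0,0,-0.01,0],[0,0,-0.01,0],[0,0,-0.01,0]]]'
python3 ft.py;python3 ft.py
```

```text
time: 27.4
tool_pos: [518.3, -152.9, 131.4]
tcp_rot: [179.8, 1.7, -21.8]
ft_force: [-1.5, 0.7, 4.2]
finger_gap: 11.6
[  -2.11    0.81    3.77  518.25 -152.86  131.38] [0.17 0.07 0.9  0.   0.01 0.03] 27.5
[-1.1700e+00  3.1000e-01  3.5000e+00  5.1826e+02 -1.5288e+02  1.3135e+02] [0.23 0.23 0.16 0.   0.01 0.01] 27.6
```

```bash
python3 -m pendant '[[[0,0,0.02,0],[0,0,0.03,0],[0,0,0.03,0],[0,0,0.03,0],[0,0,0.02,0],[0,0,0.01,0],[0,0,0.0,0],[0,0,0.0,0],[0,0,0.0,0],[0,0,0.0,0]]]'
python3 ft.py;python3 ft.py
```

```text
time: 28.43
tool_pos: [518.3, -152.9, 130.5]
tcp_rot: [179.8, 1.7, -21.8]
ft_force: [-1.8, 1.6, 5.9]
finger_gap: 11.3
[  -1.85    1.46    5.76  518.35 -152.89  130.52] [0.68 0.25 0.32 0.01 0.01 0.04] 28.5333
[-2.2600e+00  2.5000e-01  5.9300e+00  5.1831e+02 -1.5289e+02  1.3045e+02] [0.6  0.28 0.3  0.   0.02 0.  ] 28.6333
```

Contact is clear: Fz rose about 2.7 N above the spring baseline with about 1 mm of tip compression. Now I twist clockwise (+turn).

```bash
python3 -m pendant '[[[0,0,0,0.3],[0,0,0,0.6],[0,0,0,0.8],[0,0,0,0.8],[0,0,0,0.8],[0,0,0,0.8],[0,0,0,0.8],[0,0,0,0.8],[0,0,0,0.8],[0,0,0,0.8]]]' -1 60
python3 go.py 517 -152.7 130.5 -96
```

```text
time: 29.47
tool_pos: [518.1, -152.6, 131.0]
tcp_rot: [178.8, 1.3, -56.7]
ft_force: [-1.6, 0.4, 4.5]
finger_gap: 10.8
t29.47 tcp [ 518.1 -152.6  131. ] rot [178.83   1.3  -56.68] F [-1.57  0.37  4.54] Tz 0.079 gap 10.8
units x -0.027 y 0.051 z 0.026 turn 8.579
```

```bash
python3 -m pendant '[[[0,0,0.01,0.9],[0,0,0.01,0.9],[0,0,0.01,0.9],[0,0,0.01,0.9],[0,0,0.01,0.9],[0,0,0.01,0.9],[0,0,0,0.9],[0,0,0,0.9],[0,0,0,0.6],[0,0,0,0.3]]]'
python3 go.py 517 -152.7 130.5 -96; python3 ft.py
```

```text
time: 30.3
tool_pos: [518.4, -151.9, 131.0]
tcp_rot: [178.3, 0.3, -95.8]
ft_force: [-1.5, 0.2, 4.9]
finger_gap: 10.6
t30.30 tcp [ 518.4 -151.9  131. ] rot [178.29   0.33 -95.77] F [-1.53  0.18  4.92] Tz 0.169 gap 10.6
units x 0.048 y 0.064 z 0.025 turn 0.050
[-1.1100e+00 -1.3000e-01  4.4000e+00  5.1836e+02 -1.5191e+02  1.3103e+02] [0.27 0.21 0.57 0.02 0.03 0.  ] 30.4
```

```bash
python3 -m pendant '[[[0,0,-0.01,0],[0,0,-0.01,0],[0,0,-0.02,0],[0,0,-0.02,0],[0,0,-0.02,0],[0,0,-0.02,0],[0,0,-0.02,0],[0,0,-0.05,0],[0,0,-0.1,0],[0,0,-0.2,0]]]' -0.1
python3 go.py 517 -152.7 230 -96
python3 - <<'E'
from h import *
for n in("scene","top"):
    im=snapshot(n)[:,:,::-1]; cv2.imwrite(f"pics/{n}8.png",im)
    x,y,w,h=(255,170,100,130) if n=="scene" else (300,200,100,130)
    cv2.imwrite(f"pics/{n}8z.png",cv2.convertScaleAbs(cv2.resize(im[y:y+h,x:x+w],None,fx=4,fy=4,interpolation=cv2.INTER_CUBIC),alpha=1.4))
cv2.imwrite("pics/b8.png",np.hstack([cv2.imread("pics/scene8z.png"),cv2.imread("pics/top8z.png")]))
E
```

```text
time: 31.23
tool_pos: [517.1, -151.6, 137.7]
tcp_rot: [178.1, 0.4, -95.4]
ft_force: [0.1, 0.4, -0.4]
finger_gap: 38.5
t31.23 tcp [ 517.1 -151.6  137.7] rot [178.07   0.39 -95.39] F [ 0.05  0.36 -0.45] Tz -0.005 gap 38.5
units x 0.056 y 0.002 z -4.613 turn 0.133
```

View pics/b8.png

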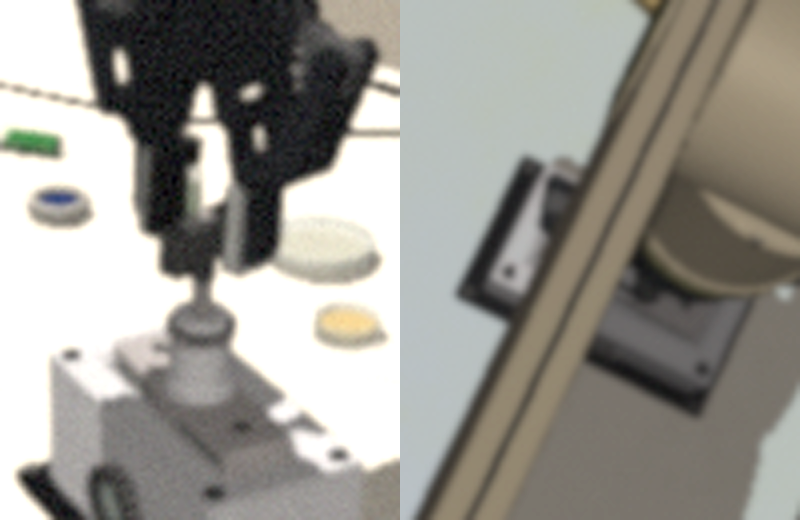

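The fingers are open and the stem stays down, with the grip at crop (190,245). Next I retreat upward, then check.

```bash
python3 -m pendant '[[[0,0,-0.3,0],[0,0,-0.5,0],[0,0,-0.6,0],[0,0,-0.6,0],[0,0,-0.6,0],[0,0,-0.6,0],[0.2,0,-0.5,0],[0.5,0,-0.3,0],[0.7,0,-0.1,0],[0.8,0,0,0]]]'
python3 -m pendant '[[[0.9,0,0,0],[0.9,0,0,0],[0.9,0,0,0],[0.9,0,0,0],[0.9,0,0,0],[0.9,0,0,0],[0.6,0,0,0],[0.3,0,0,0],[0,0,-0.02,0],[0,0,-0.02,0]]]'
python3 - <<'E'
from h import *
for n in("scene","top"):
    im=snapshot(n)[:,:,::-1]; cv2.imwrite(f"pics/{n}9.png",im)
    x,y,w,h=(255,190,100,110) if n=="scene" else (300,200,100,110)
    cv2.imwrite(f"pics/{n}9z.png",cv2.convertScaleAbs(cv2.resize(im[y:y+h,x:x+w],None,fx=4,fy=4,interpolation=cv2.INTER_CUBIC),alpha=1.4))
cv2.imwrite("pics/b9.png",np.hstack([cv2.imread("pics/scene9z.png"),cv2.imread("pics/top9z.png")]))
E
```

```text
time: 32.17
tool_pos: [518.3, -197.9, 234.0]
tcp_rot: [178.6, 0.3, -95.2]
ft_force: [0.1, 0.4, 0.5]
finger_gap: 38.5
time: 33.0
tool_pos: [500.0, -343.4, 231.7]
tcp_rot: [178.3, 0.2, -95.6]
ft_force: [0.0, 1.0, -0.9]
finger_gap: 38.7
```

View pics/b9.png

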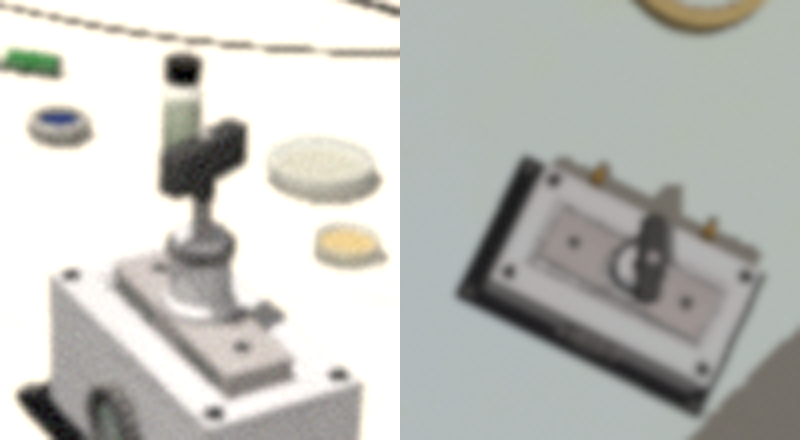

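```bash
python3 - <<'E'
from h import *
T=lambda p,z:onz("top",((p[0]-400)/4-.5+300,p[1]/4-.5+200),z)
sc=[T(p,70)for p in((553,180),(745,276),(702,369),(508,271))];print("block centre",np.mean(sc,0))
a,b=T((573,242),78),T((685,301),78);d=b-a;print("base",(a+b)/2,np.linalg.norm(d),np.degrees(np.arctan2(d[1],d[0])))
a2,b2=T((656,216),155),T((648,298),155);e=b2-a2;print("grip",(a2+b2)/2,np.linalg.norm(e),np.degrees(np.arctan2(e[1],e[0])))
S=lambda p,z:onz("scene",(p[0]/4-.5+255,p[1]/4-.5+190),z)
a,b=S((160,268),78),S((242,347),78);d=b-a;print("scene base",(a+b)/2,np.linalg.norm(d),np.degrees(np.arctan2(d[1],d[0])))
sc=[S(p,70)for p in((70,274),(338,374))];print("scene block",np.mean(sc,0))
s=sense();print(s["time"],s["qd"].round(1))
E
```

```text
block centre [ 518.37424751 -151.24652426   70.        ]
base [ 518.74507476 -151.11412906   78.        ] 67.6610997411576 -112.32622884583296
grip [ 518.13714477 -150.96248761  155.        ] 41.404821299508264 178.4951959895846
scene base [ 516.50125491 -151.71162672   78.        ] 67.88608051382984 -113.03706081015952
scene block [ 517.10955527 -150.69095251   70.        ]
33.1 [ 0.9 -0.4  0.1  0.2 -0.1  0.1]
```

The base sits on the block centre within about 1 mm, both screws lie at seated height, and the grip is turned about 1.2 rad. I'm handing in.

```bash
python3 -c "
from bench import *
print(hand_in())"
```

```text
the job is handed in; nothing more can be done
None
```

I placed the steel gauge in the seat, pushed the stem down onto the glass, locked it with a clockwise twist, let go and moved the arm clear. I handed in at about 33 s, and no verdict was reported.

**Touching the glass:** At 130.5 mm tool height the upward force was about 2.7 N above the spring's push, with about 1 mm of tip compression. That is far below the 15 N limit. It had dropped to roughly 1.5 N by the time I locked the stem.

**Last checks, after letting go:**
- **Position:** The base is centred on the block within about 1 mm and looks flat in both pictures.
- **Lock:** The grip is turned about 1.2 rad, and the stem has stayed down.
- **Robot and bench:** The robot touches nothing. I kept clear of the bystanders and the yellow look-alikes but did not re-measure where they stand.

**What I could not confirm:**
- **Tip contact after release:** I inferred this from the stem staying down; I could not measure it directly.
- **Tool tilt:** The tool drifted to about 2° of tilt, and the gauge caught on the seat's bevel during lowering. I shifted it sideways to free it and released it once so it settled flat before I pushed the stem.
- **Gauge angle:** Single-view estimates of the gauge's angle in the seat differed by 1 to 3°, which is about the pixel noise.

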